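# Tare the bench scale with a pencil, then nest the mixing cups on it

## Robot

A 6-joint arm with a two-finger parallel gripper is mounted at the origin on a cart in front of the work surface, level with it; the furniture and walls round the work are solid. World frame = base frame: x ahead of the robot, y to its left, z up, the work surface at z = 0. Lengths are in m, angles in degrees, forces in N, time in s.
With the tool pointing down it reaches from about 0.375 to 0.9 m from the base axis. Payload 3.1 kg.
Tool frame: the origin (TCP) lies midway between the tips of the shut fingers; the grasp point (between the pads) lies 19 mm behind it; z points along the fingers, y is the line along which they close (so a half turn about z gives the same grasp; the last joint's range is limited). The gripper opens to 87 mm and grips with 3 to 60 N. Pads are 19 mm wide; open, the fingers measure 117 mm over their backs; the gripper's body (75 mm by 190 mm) begins 51 mm behind the grasp point.
Start: joints at [-10.227, 30.224, 82.088, -0, 67.689, -10.227], TCP at [0.625, 0, 0.223] pointing down, gripper open.
Joint ranges: [-176.69, 176.69], [-43.24, 126.21], [12.49, 139.97], [-82, 262], [0, 151.66], [-163.58, 163.58]. Speed limits (degrees/s): [159.86, 159.86, 180, 180, 180, 180].

## Interface

Orientations are given as a 3x3 rotation matrix whose columns are the frame's x, y, z axes.
In Python, from rig import bot gives the robot as it stands.
- The arm moves only by the shell command python3 steer.py 'ROWS'. ROWS is rows parted by semicolons, their numbers by spaces, 1 to 20 of them, each of 7 numbers: dx, dy, dz in m, then a rotation vector rx, ry, rz in degrees, then the opening from 0.0 (shut) to 1.0 (fully open); each row is the pose to reach, as a shift and turn from the pose commanded when the command began, along the tool's axes at that moment; what a row does not reach only later rows make up. A row lasts 1/10 s, in which the tool goes at most 0.05 m and 8.59 degrees, less where a joint would pass 70% of its speed; a pose out of reach is approached as far as the arm can. The fingers move at their own pace and stop on an object; the grip force is fixed at half the most. Time passes only in rows, so rows that do not move let the fingers close. It prints the time, the measured TCP pose, the force, the opening and the grip force at its end.
- bot.read_state(): the state, without advancing time (a new reading comes with each control period).
- bot.capture(name): name is "scene" or "side" or "wrist"; returns a dict with "color" (384x512x3 uint8, red, green, blue), "K" (3x3 intrinsics, pixels), "view" (4x4, takes a point from world to camera coordinates); the wrist camera has in their place "mount" (4x4, takes a point from camera to tool coordinates, whose origin is the TCP and whose axes are the flange's). Camera axes: x right, y up, looking along -z (the intrinsics and any distortion apply to the point x, -y, -z); pixel columns grow to the right and rows downward; lengths in m; the calibration is good to about 2 mm. The wrist camera is an equidistant fisheye: a pixel r from the principal point sees the ray r / f radians off the axis. A picture is of the moment at which its call begins: read the wrist's pose just before it. There is no depth.
- bot.hand_in(): hands the job in; it is judged then, once.
The state is a dict: "time_s": time; "joint_positions": joint angles; "qvel": joint speeds; "tau": joint torques, N m; "position": TCP position; "tcp_rot": TCP orientation; "force": force on the tool from outside, world axes, zero at the start; "moment": the same for the moment, N m; "opening": opening from 0.0 (shut) to 1.0 (fully open); "grasp_force": force on a finger pad.
Only numpy, scipy, OpenCV 4.12 (cv2) and the standard library are available. Lean on these libraries where they do the work, as an engineer would, in place of code of your own. Each camera call takes 0.05 s, during which the arm holds its last target. There are 200 camera calls.

## Task

With the pencil held in the gripper, push in the recessed tare button in the front of the bench scale as far as it goes, keeping the fingers off the button, then lay the pencil back down flat on the bench and let go of it. After that, nest the two loose mixing cups one after the other, gently and without dropping them, into the cup on the scale's pan, so that all three stand upright in one stack on the pan with each cup fully home in the one below. Leave the cup that is already on the pan where it stands, and do not disturb the glue bottle, the tape measure or the sanding block.

Things in the scene. Friction and masses are not known exactly. Their poses are not given: they have to be found in the camera images.
- scale: Bench scale, fixed, a grey housing 180 mm deep (x) by 160 mm wide (y) by 36 mm high, with a square steel pan (142 mm, 4 mm thick) on top. Origin at the centre of its underside on the bench; +x points from its front face to its back, z up. The front face lies at x = -90 mm and has a dark display and, beside it, the recessed button.
- pan (a point): Centre of the pan's upper surface, 46 mm above the bench, 12 mm behind the scale's origin; axes as the scale's.
- tare_mouth (a point): Centre of the mouth of the round button recess, in the plane of the scale's front face, 42 mm to the right of its middle (seen from the front) and 19 mm above the bench. The recess is 22 mm across; +x points straight into it. The button's face lies 8 mm inside the mouth. Axes as the scale's.
- tare (a joint): Travel of the tare button into the scale, along the scale's +x: 0 = out, 0.004 m = pushed in fully. It springs back; it needs about 1.4 N to start and 4.2 N when fully in. Black round button, 19 mm across.
- pencil: Flat carpenter's pencil, 168 mm long, 14 mm wide, 11 mm thick, 11 to 17 g, lying flat on the bench. Origin at the middle of its length, on its underside; its own y runs along it, the sharpened tip at y = -84 mm, blunt end at y = +84 mm; the tip's and the body's axis lies 5.5 mm above the underside (z up). The last 18 mm before the tip feel like a rod 11 mm across.
- cup_1: Open dark grey plastic cup, 77 mm tall: its top 27 mm is a straight collar 60 mm across with a 2.5 mm wall (mouth 55 mm); under it a flat shoulder steps in to a body tapering from 50 to 32 mm at the foot. 40 to 85 g, rigid. Origin: centre of the foot's underside, z towards the mouth. Stands on the scale's pan from the start.
- cup_2: Same shape and size as cup_1 (77 mm tall, collar 60 mm across and 27 mm high, foot 32 mm). Origin at the centre of the foot's underside. Starts upright on the bench. Nested fully home, its shoulder rests on the lower cup's rim, its collar stands out above and its origin is 27 mm above the lower cup's.
- cup_3: Same shape and size as cup_1 (77 mm tall, collar 60 mm across and 27 mm high, foot 32 mm). Origin at the centre of the foot's underside. Starts upright on the bench. Nested fully home, its shoulder rests on the lower cup's rim, its collar stands out above and its origin is 27 mm above the lower cup's.
- glue: White glue bottle with a red nozzle, 58 mm across, 187 mm tall, standing; not to be disturbed. Origin at the centre of its underside.
- tape: Yellow tape measure, 38 x 75 x 62 mm; not to be disturbed. Origin at the centre of its underside.
- sander: Sanding block, 63 x 101 x 34 mm; not to be disturbed. Origin at the centre of its underside.

How it is judged (in metres and radians):
On the way, in this order (a step that is already met when the one before it is completed fails the run):
1. the tare button is pushed fully in by the pencil (value of joint tare above 0.0032 m and contact force between pencil and tare above 0.5 N), for 0.1 s.
2. the pencil lies flat on the bench, released (height (world z) of pencil below 0.012 m and angle between pencil's own z axis and vertical below 0.2 rad and contact force between the fingers and pencil below 0.1 N), for 0.2 s.
3. one of the two loose cups is fully home in the cup on the pan (((horizontal distance between cup_2 and cup_1 below 0.005 m and z of cup_2 in the frame of cup_1 between 0.024 and 0.03 m and angle between the z axis of cup_2 and the z axis of cup_1, either way round below 0.08 rad and contact force between the fingers and cup_2 below 0.1 N) or (horizontal distance between cup_3 and cup_1 below 0.005 m and z of cup_3 in the frame of cup_1 between 0.024 and 0.03 m and angle between the z axis of cup_3 and the z axis of cup_1, either way round below 0.08 rad and contact force between the fingers and cup_3 below 0.1 N))), for 0.2 s.
4. the other cup is fully home in that one (((horizontal distance between cup_2 and cup_1 below 0.005 m and z of cup_2 in the frame of cup_1 between 0.024 and 0.03 m and angle between the z axis of cup_2 and the z axis of cup_1, either way round below 0.08 rad and horizontal distance between cup_3 and cup_2 below 0.005 m and z of cup_3 in the frame of cup_2 between 0.024 and 0.03 m and angle between the z axis of cup_3 and the z axis of cup_2, either way round below 0.08 rad) or (horizontal distance between cup_3 and cup_1 below 0.005 m and z of cup_3 in the frame of cup_1 between 0.024 and 0.03 m and angle between the z axis of cup_3 and the z axis of cup_1, either way round below 0.08 rad and horizontal distance between cup_2 and cup_3 below 0.005 m and z of cup_2 in the frame of cup_3 between 0.024 and 0.03 m and angle between the z axis of cup_2 and the z axis of cup_3, either way round below 0.08 rad))), for 0.2 s.
At the end, for the whole second after the job is handed in: One upright stack (0.08 rad): cup_1 lowest, on the pan within 50 mm of its centre; each cup within 5 mm of the axis of the one below and 24 to 30 mm above it (home is 27); the pencil flat on the bench; the button out; all released and at rest (all of step 2 and horizontal distance between cup_1 and pan below 0.05 m and z of cup_1 in the frame of pan between -0.003 and 0.004 m and angle between cup_1's own z axis and vertical below 0.08 rad and ((horizontal distance between cup_2 and cup_1 below 0.005 m and z of cup_2 in the frame of cup_1 between 0.024 and 0.03 m and angle between the z axis of cup_2 and the z axis of cup_1, either way round below 0.08 rad and horizontal distance between cup_3 and cup_2 below 0.005 m and z of cup_3 in the frame of cup_2 between 0.024 and 0.03 m and angle between the z axis of cup_3 and the z axis of cup_2, either way round below 0.08 rad) or (horizontal distance between cup_3 and cup_1 below 0.005 m and z of cup_3 in the frame of cup_1 between 0.024 and 0.03 m and angle between the z axis of cup_3 and the z axis of cup_1, either way round below 0.08 rad and horizontal distance between cup_2 and cup_3 below 0.005 m and z of cup_2 in the frame of cup_3 between 0.024 and 0.03 m and angle between the z axis of cup_2 and the z axis of cup_3, either way round below 0.08 rad)) and linear speed of each of cup_1, cup_2, cup_3, pencil below 0.01 m/s and contact force between the fingers and cup_1 below 0.1 N and contact force between the fingers and cup_2 below 0.1 N and contact force between the fingers and cup_3 below 0.1 N and value of joint tare below 0.001 m); the robot touches nothing.
It fails at once if a finger presses the button (contact force between the fingers and tare above 0.5 N).
It fails at once if the cup on the pan is moved more than 30 mm or tipped (distance of cup_1 from where it was at the start of the episode above 0.03 m or angle between cup_1's own z axis and vertical above 0.35 rad).
It fails at once if a cup is dropped: it falls freely faster than 0.5 m/s ((linear speed of cup_2 above 0.5 m/s and contact force between the fingers and cup_2 below 0.1 N) or (linear speed of cup_3 above 0.5 m/s and contact force between the fingers and cup_3 below 0.1 N)).
It fails at once if the stack is rammed: more than 60 N on the scale (contact force between cup_1 and scale above 60 N).
It fails at once if the glue bottle, tape measure or sanding block is moved more than 30 mm (distance of any of glue, tape, sander from where it was at the start of the episode above 0.03 m).
It also fails if it takes over 72 s, if anything falls off the work surface, if the arm or the gripper's body presses on something with over 40 N, if the wrist force passes 120 N, or if a joint passes its speed limit or range.

## Working session

There is one attempt and no reset: what is moved stays moved. The work goes in short steps, Python scripts to look and compute and a shell command to move; the robot and the scene stay as the last step left them, time stands still between calls to the robot, and variables do not carry over. Pictures are saved under pics/ and viewed, at most 10 in all, crops included, and the job is handed in when it is done.

```bash
ls; mkdir -p pics; python3 - <<'E'
from rig import bot
import cv2,numpy as np
s=bot.read_state();print(s)
for n in("scene","side","wrist"):
    c=bot.capture(n);cv2.imwrite(f"pics/{n}0.png",c["color"][:,:,::-1])
    np.savez(f"pics/{n}0.npz",**{k:v for k,v in c.items()},pos=s["position"],rot=s["tcp_rot"])
    print(n,{k:v for k,v in c.items() if k!="color"})
E
```

```text
pics
rig.py
steer.py
{'time_s': 0.0, 'joint_positions': array([-1.02269199e+01,  3.02791033e+01,  8.21576598e+01,  1.01664216e-03,
        6.76891863e+01, -1.02288494e+01]), 'qvel': array([-0.11293354,  0.09844518,  0.00685618, -0.0501882 , -0.01944602,
        0.04086686]), 'tau': array([-5.45745443e-04, -4.40045428e+01, -1.76593530e+01,  6.32597599e-02,
        5.83207863e-02, -1.53719384e-04]), 'position': array([6.24255316e-01, 1.73019548e-04, 2.21563102e-01]), 'tcp_rot': array([[-2.64835888e-05,  9.99997666e-01, -2.16039053e-03],
       [ 9.99999917e-01,  2.73617283e-05,  4.06444036e-04],
       [ 4.06502199e-04, -2.16037959e-03, -9.99997584e-01]]), 'force': array([ 0.08405341, -0.41894714,  0.0549491 ]), 'moment': array([ 0.0099958 ,  0.02503429, -0.02749529]), 'grasp_force': 0.0, 'opening': 0.9982681487058344}
scene {'K': array([[434.11947701,   0.        , 256.43756386],
       [  0.        , 434.11947701, 195.2216193 ],
       [  0.        ,   0.        ,   1.        ]]), 'view': array([[ 0.87807153, -0.47812831,  0.01958821, -0.56332634],
       [ 0.31226833,  0.60353003,  
[... 387 characters left out ...]
     [ 0.0713908 , -0.49140899,  0.86799802, -0.10659079],
       [-0.09209761,  0.86325349,  0.49629774, -1.62818627],
       [ 0.        ,  0.        ,  0.        ,  1.        ]])}
wrist {'K': array([[297.31863964,   0.        , 254.49759132],
       [  0.        , 297.31863964, 191.45514783],
       [  0.        ,   0.        ,   1.        ]]), 'mount': array([[ 7.12664150e-05,  9.60830941e-01,  2.77135160e-01,
         7.70724528e-02],
       [ 9.99999656e-01, -2.97442534e-04,  7.74082941e-04,
         2.96954887e-04],
       [ 8.26194626e-04,  2.77135009e-01, -9.60830632e-01,
        -1.63611338e-01],
       [ 0.00000000e+00,  0.00000000e+00,  0.00000000e+00,
         1.00000000e+00]])}
```

View pictures.

View pics/scene0.png

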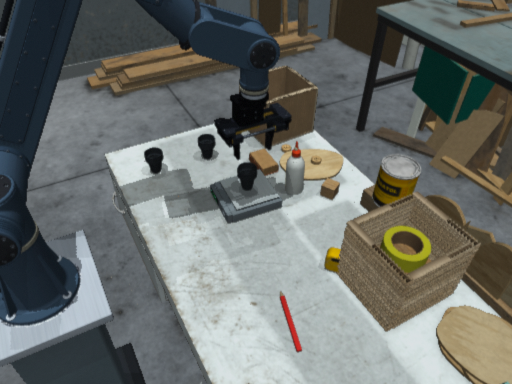

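View pics/side0.png

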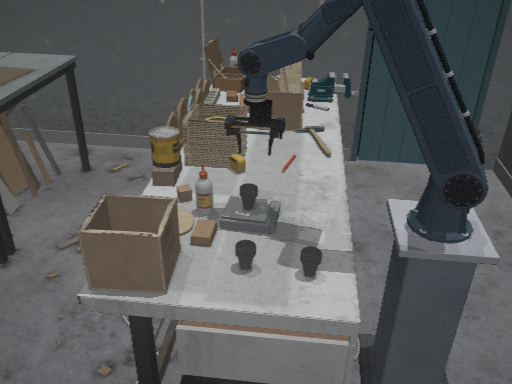

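View pics/wrist0.png

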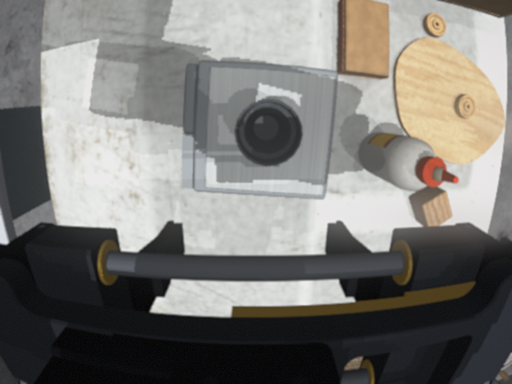

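```bash
cat > h.py <<'E'
import numpy as np,cv2
from scipy.spatial.transform import Rotation as R
def load(n): return dict(np.load(f"pics/{n}.npz"))
def snap(n,name):
    from rig import bot
    s=bot.read_state();c=bot.capture(n);cv2.imwrite(f"pics/{name}.png",c["color"][:,:,::-1])
    np.savez(f"pics/{name}.npz",**c,pos=s["position"],rot=s["tcp_rot"]);return load(name)
def ray(c,u,v):
    K=c["K"];x=(u-K[0,2])/K[0,0];y=(v-K[1,2])/K[1,1]
    if "mount" in c:
        r=np.hypot(x,y);k=np.sin(r)/r if r>1e-9 else 1
        d=np.array([x*k,-y*k,-np.cos(r)]);M=c["mount"];T=c["rot"]
        return c["pos"]+T@M[:3,3],T@M[:3,:3]@d
    V=c["view"];d=V[:3,:3].T@np.array([x,-y,-1]);return -V[:3,:3].T@V[:3,3],d/np.linalg.norm(d)
def onz(c,u,v,z):
    o,d=ray(c,u,v);return o+d*(z-o[2])/d[2]
def tri(rs):
    A=0;b=0
    for o,d in rs:
        P=np.eye(3)-np.outer(d,d);A=A+P;b=b+P@o
    p=np.linalg.solve(A,b);return p,[np.linalg.norm(np.cross(p-o,d))for o,d in rs]
def proj(c,p):
    K=c["K"]
    if "mount" in c:
        M=c["mount"];q=M[:3,:3].T@(c["rot"].T@(np.asarray(p)-c["pos"])-M[:3,3])
        th=np.arctan2(np.hypot(q[0],q[1]),-q[2]);k=th/np.hypot(q[0],q[1]);return K[0,2]+K[0,0]*q[0]*k,K[1,2]-K[1,1]*q[1]*k
    q=c["view"][:3,:3]@p+c["view"][:3,3];return K[0,2]-K[0,0]*q[0]/q[2],K[1,2]+K[1,1]*q[1]/q[2]
def red(c):
    h=cv2.cvtColor(c["color"],cv2.COLOR_RGB2HSV);m=((h[...,0]<8)|(h[...,0]>172))&(h[...,1]>150)&(h[...,2]>90)
    return m.astype(np.uint8)
def ends(m):
    n,l,s,_=cv2.connectedComponentsWithStats(m);i=1+np.argmax(s[1:,4]);v,u=np.nonzero(l==i)
    P=np.c_[u,v].astype(float);mu=P.mean(0);w=np.linalg.svd(P-mu,full_matrices=False)[2][0];t=(P-mu)@w
    return mu+w*t.min(),mu+w*t.max(),s[i]
E
python3 - <<'E'
from h import *
S,D,W=load("scene0"),load("side0"),load("wrist0")
for c in(S,D):
    m=red(c)
    if c is D: m[:140]=0;m[180:]=0
    a,b,s=ends(m);print(a,b,s,onz(c,*a,.006).round(3),onz(c,*b,.006).round(3))
# cups rim centres
for n,a,b in(("A",(207,139),(245,247)),("B",(153,153),(311,254)),("1",(247,168),(248,190)),("glue",(295,190),(204,205)),("sander",(263,161),(204,232))):
    print(n,tri([ray(S,*a),ray(D,*b)]))
print("tape",onz(S,332,268,.0))
for z in(.036,.046): print([onz(W,*p,z).round(3) for p in((200,63),(337,72),(325,198),(195,190))])
print("cup1 rim",[onz(W,269,131,z).round(3) for z in(.123,)])
E
python3 - <<'E'
import cv2
import sys;sys.path.insert(0,'.')
a=cv2.imread('pics/scene0.png')[125:225,130:310];b=cv2.imread('pics/side0.png')[170:285,180:340]
a=cv2.resize(a,None,fx=4,fy=4,interpolation=cv2.INTER_CUBIC);cv2.imwrite('pics/ca.png',a)
b=cv2.resize(b,None,fx=4,fy=4,interpolation=cv2.INTER_CUBIC);cv2.imwrite('pics/cb.png',b)
E
```

```text
[281.52544211 295.83228441] [298.92475499 350.34320689] [280 296  21  55 261] [ 0.542 -0.316  0.006] [ 0.502 -0.461  0.006]
[204. 173.] [203. 174.] [203 173   2   2   2] [ 0.849 -0.239  0.006] [ 0.852 -0.23   0.006]
A (array([0.61556446, 0.31146039, 0.07059087]), [np.float64(0.000865664441561664), np.float64(0.0008656644415619143)])
B (array([0.42757643, 0.31962737, 0.07079258]), [np.float64(0.0004688183458855729), np.float64(0.00046881834588548103)])
1 (array([0.6392091 , 0.06160339, 0.11489307]), [np.float64(0.0009508557596260318), np.float64(0.0009508557596261958)])
glue (array([0.79322015, 0.0087214 , 0.00899707]), [np.float64(0.0055910704047997615), np.float64(0.005591070404799573)])
sander (array([0.76307091, 0.17697758, 0.01644098]), [np.float64(0.00020129205854990928), np.float64(0.00020129205854978492)])
tape [ 0.71245582 -0.30007358  0.        ]
[array([0.56 , 0.132, 0.036]), array([0.721, 0.123, 0.036]), array([ 0.712, -0.032,  0.036]), array([ 0.55 , -0.022,  0.036])]
[array([0.562, 0.131, 0.046]), array([0.718, 0.122, 0.046]), array([ 0.71 , -0.029,  0.046]), array([ 0.552, -0.019,  0.046])]
cup1 rim [array([0.637, 0.057, 0.123])]
```

```bash
P="-0.45 -0.12 0.02 0 0 15 1"; python3 steer.py '-0.44 -0.12 0.02 0 0 15 1;-0.44 -0.12 0.02 0 0 15 1;-0.44 -0.12 0.02 0 0 15 1;-0.44 -0.12 0.02 0 0 15 1;-0.44 -0.12 0.02 0 0 15 1;-0.44 -0.12 0.02 0 0 15 1;-0.44 -0.12 0.02 0 0 15 1;-0.44 -0.12 0.02 0 0 15 1;-0.44 -0.12 0.02 0 0 15 1;-0.44 -0.12 0.02 0 0 15 1;-0.44 -0.12 0.02 0 0 15 1;-0.44 -0.12 0.02 0 0 15 1'
python3 - <<'E'
from h import *
W=snap("wrist","wp");a,b,s=ends(red(W));S=load("scene0");sa,sb,_=ends(red(S))
A=onz(W,*a,.0055);B=onz(W,*b,.0055);d=B-A;print(a,b,s,A.round(4),B.round(4),np.hypot(*d[:2]),np.degrees(np.arctan2(d[1],d[0])))
print(W["pos"],W["rot"].round(4))
for p in((a,sa),(b,sa),(a,sb),(b,sb)): print(tri([ray(W,*p[0]),ray(S,*p[1])]))
E
```

```text
time_s: 1.35
position: [0.505, -0.4385, 0.202]
tcp_rot: [[0.258, 0.966, -0.001], [0.966, -0.258, 0.002], [0.002, -0.001, -1.0]]
force: [0.1, 0.0, -0.4]
opening: 1.005
grasp_force: 0.0
[258.90657396  66.00499446] [258.83098231 109.99627291] [254  66  10  45 351] [ 0.5428 -0.3154  0.0055] [ 0.5289 -0.3673  0.0055] 0.053664555981634006 -105.03155558097808
[ 0.50496896 -0.4384518   0.20204596] [[ 2.585e-01  9.660e-01 -7.000e-04]
 [ 9.660e-01 -2.585e-01  2.100e-03]
 [ 1.800e-03 -1.300e-03 -1.000e+00]]
(array([ 0.54272254, -0.31531138,  0.00506244]), [np.float64(9.323490776271886e-05), np.float64(9.32349077629714e-05)])
(array([ 0.52052826, -0.36141823,  0.07896275]), [np.float64(0.009176441153841204), np.float64(0.009176441153841227)])
(array([ 0.58480705, -0.30636214, -0.29875966]), [np.float64(0.04191894400398294), np.float64(0.04191894400398311)])
(array([ 0.54593714, -0.38166908, -0.16055188]), [np.float64(0.02010244335084644), np.float64(0.02010244335084633)])
```

View pics/wp.png

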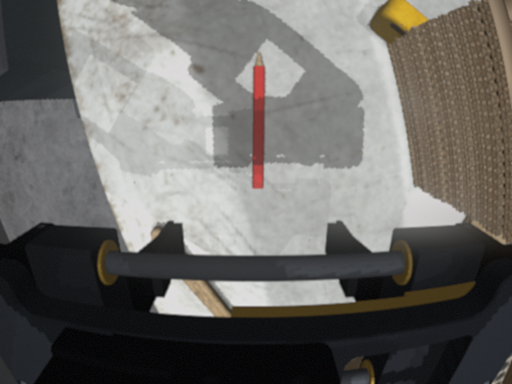

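```bash
python3 - <<'E'
from h import *
W=load("wp");A=onz(W,259,54,.0055);B=onz(W,258,188,.011);d=A-B;m=(A+B)/2
print(A,B,np.hypot(*d[:2]),np.degrees(np.arctan2(d[1],d[0])),"mid",m,"tool delta",W["rot"].T@(np.array([m[0],m[1],.003])-W["pos"]))
S=load("wrist0")
for z in(.2,.1,0): print(z,[onz(load("scene0"),*p,z).round(3) for p in((316,100),(266,142))])
E
```

```text
[ 0.54674397 -0.3010238   0.0055    ] [ 0.50339206 -0.45919365  0.011     ] 0.16400332424454317 74.67252706785023 mid [ 0.52506802 -0.38010872  0.00825   ] tool delta [0.06118989 0.00458626 0.19915306]
0.2 [array([0.961, 0.181, 0.2  ]), array([0.696, 0.05 , 0.2  ])]
0.1 [array([1.068, 0.318, 0.1  ]), array([0.768, 0.169, 0.1  ])]
0 [array([1.175, 0.454, 0.   ]), array([0.839, 0.289, 0.   ])]
```

```bash
python3 steer.py '0.06 0.0045 0.05 0 0 0 1;0.06 0.0045 0.1 0 0 0 1;0.06 0.0045 0.15 0 0 0 1;0.06 0.0045 0.18 0 0 0 1;0.06 0.0045 0.19 0 0 0 1;0.06 0.0045 0.194 0 0 0 1;0.06 0.0045 0.198 0 0 0 1;0.06 0.0045 0.198 0 0 0 1;0.06 0.0045 0.198 0 0 0 0;0.06 0.0045 0.198 0 0 0 0;0.06 0.0045 0.198 0 0 0 0;0.06 0.0045 0.198 0 0 0 0;0.06 0.0045 0.198 0 0 0 0;0.06 0.0045 0.198 0 0 0 0;0.06 0.0045 0.198 0 0 0 0;0.06 0.0045 0.198 0 0 0 0'
```

```text
time_s: 3.0
position: [0.5248, -0.3831, 0.0044]
tcp_rot: [[0.259, 0.966, -0.0], [0.966, -0.259, 0.0], [0.0, -0.0, -1.0]]
force: [-0.1, -0.2, -0.4]
opening: 0.353
grasp_force: 0.0
```

```bash
python3 steer.py '0 0 0.0025 0 0 0 0.3;0 0 0.0025 0 0 0 0;0 0 0.0025 0 0 0 0;0 0 0.0025 0 0 0 0;0 0 0.0025 0 0 0 0;0 0 0.0025 0 0 0 0;0 0 0.0025 0 0 0 0'
```

```text
time_s: 3.7
position: [0.5248, -0.3832, 0.002]
tcp_rot: [[0.259, 0.966, -0.0], [0.966, -0.259, 0.0], [0.0, -0.0, -1.0]]
force: [0.9, -0.1, -0.4]
opening: 0.155
grasp_force: 30.0
```

```bash
python3 steer.py '0 0 -0.04 0 0 0 0;0 0 -0.08 0 0 0 0;0.363 -0.21 -0.08 0 0 78.5 0;0.363 -0.21 -0.08 0 0 78.5 0;0.363 -0.21 -0.08 0 0 78.5 0;0.363 -0.21 -0.08 0 0 78.5 0;0.363 -0.21 -0.08 0 0 78.5 0;0.363 -0.21 -0.08 0 0 78.5 0;0.363 -0.21 -0.08 0 0 78.5 0;0.363 -0.21 -0.08 0 0 78.5 0;0.363 -0.21 -0.08 0 0 78.5 0;0.363 -0.21 -0.08 0 0 78.5 0;0.363 -0.21 -0.08 0 0 78.5 0;0.363 -0.21 -0.08 0 0 78.5 0;0.363 -0.21 -0.08 0 0 78.5 0;0.363 -0.21 -0.08 0 0 78.5 0'
python3 - <<'E'
from h import *
S=snap("scene","s1");W=snap("wrist","w1");w0=load("wrist0")
print(W["pos"],W["rot"].round(4))
c=lambda i,x0,x1,y0,y1,k:cv2.resize(i["color"][y0:y1,x0:x1,::-1],None,fx=k,fy=k,interpolation=cv2.INTER_CUBIC)
a=c(S,150,290,150,225,5);b=c(w0,170,350,50,210,2)
out=np.zeros((max(375,0)+0,700,3),np.uint8);cv2.imwrite("pics/c1.png",a)
cv2.imwrite("pics/c2.png",np.hstack([cv2.resize(c(w0,170,345,50,210,2),(350,320)),cv2.resize(W["color"][:,:,::-1],(427,320))]))
E
```

```text
time_s: 5.3
position: [0.4164, 0.0211, 0.0821]
tcp_rot: [[0.998, -0.062, 0.001], [-0.062, -0.998, -0.0], [0.001, 0.0, -1.0]]
force: [-1.3, -0.2, -0.2]
opening: 0.155
grasp_force: 30.0
[0.41627869 0.02114877 0.08203824] [[ 9.981e-01 -6.200e-02  3.000e-04]
 [-6.200e-02 -9.981e-01 -1.000e-04]
 [ 3.000e-04  1.000e-04 -1.000e+00]]
```

View pics/c1.png

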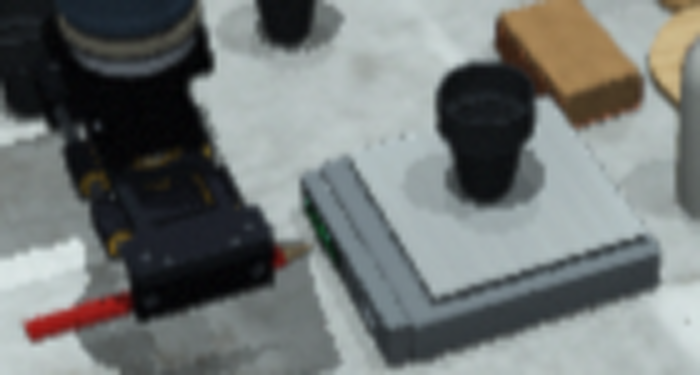

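View pics/c2.png

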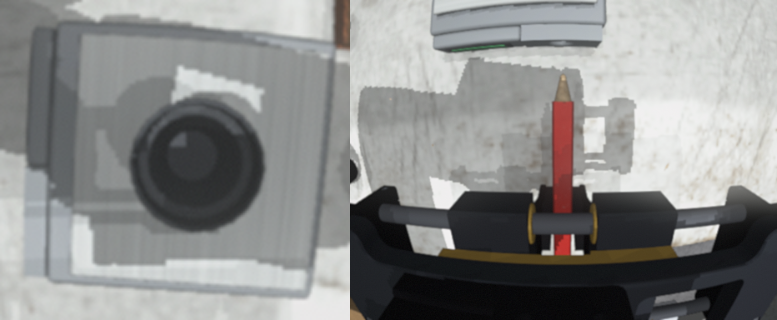

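```bash
python3 - <<'E'
from h import *
W=load("w1")
cv2.imwrite("pics/c3.png",cv2.resize(W["color"][0:100,90:320,::-1],None,fx=3.4,fy=3.4,interpolation=cv2.INTER_CUBIC))
S=load("s1")
for p,z in(((210.6,186.6),.036),((228,215.6),.036),((281.6,198),.036),((228,222),0)): print(onz(S,*p,z))
E
```

```text
[0.54116932 0.11793799 0.036     ]
[ 0.53401161 -0.0219819   0.036     ]
[ 0.71242908 -0.02960048  0.036     ]
[ 0.53693033 -0.01389441  0.        ]
```

View pics/c3.png

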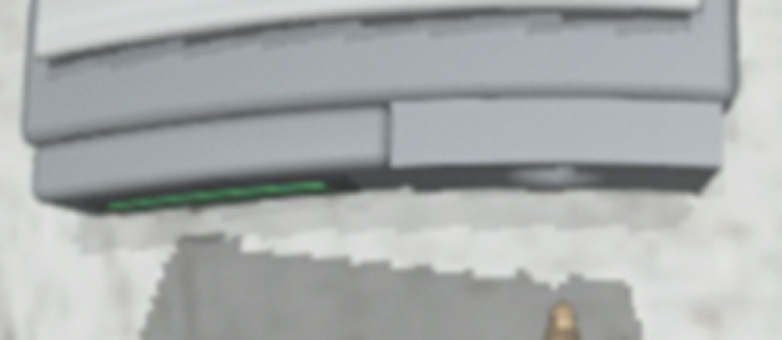

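```bash
python3 - <<'E'
from h import *
W=load("w1");q=lambda u,v,z:onz(W,90+u/3.4,v/3.4,z)
print("mouth",q(551,177,.019));print("tipz",q(562,303,W["pos"][2]+.0035))
for p in((722,164,.036),(392,166,.036),(36,197,.036),(703,191,0),(100,212,0),(730,105,.036),(25,143,.036)):print(p,q(*p))
w0=load("wrist0")
for p in((35,28,.036),(30,165,.036),(335,45,.036),(308,297,.036),(78,28,.05),(72,283,.05)): print(p,onz(w0,170+p[0]/2,50+p[1]/2,p[2]))
E
```

```text
mouth [0.53538039 0.01670267 0.019     ]
tipz [0.50232923 0.01655325 0.08553824]
(722, 164, 0.036) [ 0.53364141 -0.01847866  0.036     ]
(392, 166, 0.036) [0.53744321 0.0491826  0.036     ]
(36, 197, 0.036) [0.54423605 0.13123195 0.036     ]
(703, 191, 0) [ 0.53398402 -0.01959899  0.        ]
(100, 212, 0) [0.54523944 0.13178143 0.        ]
(730, 105, 0.036) [ 0.54664346 -0.02109115  0.036     ]
(25, 143, 0.036) [0.55778125 0.13369538 0.036     ]
(35, 28, 0.036) [0.54536725 0.13191741 0.036     ]
(30, 165, 0.036) [0.54097999 0.04969851 0.036     ]
(335, 45, 0.036) [0.72183201 0.12282467 0.036     ]
(308, 297, 0.036) [ 0.71096132 -0.03249259  0.036     ]
(78, 28, 0.05) [0.57320124 0.12838349 0.05      ]
(72, 283, 0.05) [ 0.56646992 -0.01946831  0.05      ]
```

```bash
python3 steer.py '0 -0.001 0.04 0 0 -0.4 0;0 -0.001 0.0665 0 0 -0.4 0;0 -0.001 0.0665 0 0 -0.4 0;0 -0.001 0.0665 0 0 -0.4 0;0.02 -0.001 0.0665 0 0 -0.4 0;0.036 -0.001 0.0665 0 0 -0.4 0;0.038 -0.001 0.0665 0 0 -0.4 0;0.038 -0.001 0.0665 0 0 -0.4 0;0.038 -0.001 0.0665 0 0 -0.4 0'
python3 - <<'E'
from h import *
S=snap("scene","s2");W=snap("wrist","w2")
a=cv2.resize(S["color"][160:230,180:260,::-1],(400,350),interpolation=cv2.INTER_CUBIC);b=cv2.resize(W["color"][20:120,200:310,::-1],(385,350),interpolation=cv2.INTER_CUBIC)
cv2.imwrite("pics/c4.png",np.hstack([a,b]))
E
```

```text
time_s: 6.3
position: [0.4531, 0.0206, 0.0162]
tcp_rot: [[0.999, -0.054, -0.0], [-0.054, -0.999, 0.0], [-0.0, -0.0, -1.0]]
force: [0.4, 0.2, -0.8]
opening: 0.159
grasp_force: 30.0
```

View pics/c4.png

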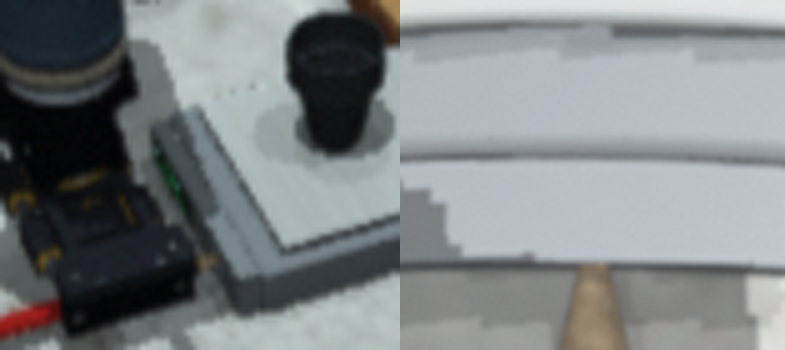

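```bash
python3 steer.py '0.004 0 0 0 0 0 0;0.006 0 0 0 0 0 0;0.006 0 0 0 0 0 0';python3 steer.py '0.002 0 0 0 0 0 0;0.002 0 0 0 0 0 0'
```

```text
time_s: 6.7
position: [0.4586, 0.0205, 0.0153]
tcp_rot: [[0.999, -0.054, -0.003], [-0.054, -0.999, 0.001], [-0.003, -0.0, -1.0]]
force: [-3.4, 0.1, 1.0]
opening: 0.156
grasp_force: 30.0
time_s: 6.9
position: [0.4605, 0.0204, 0.0153]
tcp_rot: [[0.999, -0.054, -0.003], [-0.054, -0.999, 0.001], [-0.003, -0.0, -1.0]]
force: [-3.9, 0.1, -0.8]
opening: 0.155
grasp_force: 30.0
```

```bash
python3 steer.py '0.002 0 0 0 0 0 0;0.002 0 0 0 0 0 0';python3 steer.py '0.001 0 0 0 0 0 0;0.001 0 0 0 0 0 0'
```

```text
time_s: 7.1
position: [0.4607, 0.0206, 0.0151]
tcp_rot: [[0.999, -0.054, -0.007], [-0.054, -0.999, 0.001], [-0.007, -0.001, -1.0]]
force: [-6.7, -0.3, 1.2]
opening: 0.155
grasp_force: 30.0
time_s: 7.3
position: [0.4607, 0.0207, 0.0151]
tcp_rot: [[0.999, -0.054, -0.009], [-0.054, -0.999, 0.002], [-0.009, -0.001, -1.0]]
force: [-7.4, 0.0, 1.4]
opening: 0.155
grasp_force: 30.0
```

```bash
python3 steer.py '-0.02 0 0 0 0 0 0;-0.045 0 0 0 0 0 0;-0.045 0 0.006 0 0 0 0;-0.045 0 0.011 0 0 0 0;-0.045 0 0.011 0 0 0 0;-0.045 0 0.011 0 0 0 0'
```

```text
time_s: 7.9
position: [0.4221, 0.0219, 0.0043]
tcp_rot: [[0.999, -0.054, 0.003], [-0.054, -0.999, -0.001], [0.003, 0.0, -1.0]]
force: [-0.4, 0.1, 0.1]
opening: 0.153
grasp_force: 30.0
```

```bash
python3 steer.py '0 0 0.001 0 0 0 0;0 0 0.0015 0 0 0 0;0 0 0.0015 0 0 0 0;0 0 0.002 0 0 0 0;0 0 0.002 0 0 0 0';python3 steer.py '0 0 0 0 0 0 0.2;0 0 0 0 0 0 0.3;0 0 0 0 0 0 0.5;0 0 0 0 0 0 0.5;0 0 0 0 0 0 0.5;0 0 0 0 0 0 0.5'
```

```text
time_s: 8.4
position: [0.42, 0.0223, 0.0026]
tcp_rot: [[0.999, -0.054, 0.0], [-0.054, -0.999, -0.0], [0.0, 0.0, -1.0]]
force: [-0.1, 0.2, 0.0]
opening: 0.153
grasp_force: 30.0
time_s: 9.0
position: [0.42, 0.0223, 0.0026]
tcp_rot: [[0.999, -0.054, 0.0], [-0.054, -0.999, -0.0], [0.0, 0.0, -1.0]]
force: [0.2, 0.7, -0.3]
opening: 0.482
grasp_force: 0.0
```

```bash
python3 steer.py '0 0 -0.05 0 0 0 0.5;0 0 -0.1 0 0 0 1;0.014 -0.294 -0.247 0 0 0 1;0.014 -0.294 -0.247 0 0 0 1;0.014 -0.294 -0.247 0 0 0 1;0.014 -0.294 -0.247 0 0 0 1;0.014 -0.294 -0.247 0 0 0 1;0.014 -0.294 -0.247 0 0 0 1;0.014 -0.294 -0.247 0 0 0 1;0.014 -0.294 -0.247 0 0 0 1;0.014 -0.294 -0.247 0 0 0 1;0.014 -0.294 -0.247 0 0 0 1;0.014 -0.294 -0.247 0 0 0 1'
cat >> h.py <<'E'
def sil(c,p,z0,shape):
    m=np.zeros(shape,np.uint8);t=np.linspace(0,2*np.pi,40,endpoint=False)
    for zs in(((0,.016),(.05,.025)),((.05,.03),(.077,.03))):
        pts=np.array([proj(c,(p[0]+r*np.cos(a),p[1]+r*np.sin(a),z0+z))for z,r in zs for a in t])
        cv2.fillConvexPoly(m,np.round(cv2.convexHull(pts.astype(np.float32))*16).astype(np.int32),1,cv2.LINE_AA,4)
    return m
def fitcup(cs,p,z0=0,free=False,th=75,pad=60):
    from scipy.optimize import minimize
    data=[]
    for c in cs:
        g=c["color"].max(2);u,v=map(int,proj(c,(p[0],p[1],z0+.04)));k=c["K"][0,0]*.075/np.linalg.norm(ray(c,u,v)[0]-np.array([*p,z0+.04]))
        roi=np.zeros(g.shape,bool);roi[max(0,int(v-k)):int(v+k),max(0,int(u-k)):int(u+k)]=1
        m=((g<th)&roi).astype(np.uint8)
        n,l,s,_=cv2.connectedComponentsWithStats(m);i=1+np.argmax(s[1:,4]);m=(l==i).astype(np.uint8)
        cnt,_=cv2.findContours(m,0,2);cv2.drawContours(m,cnt,-1,1,-1);data.append((c,m))
    def f(q):
        tot=0
        for c,m in data:
            s=sil(c,q,z0+(q[2] if free else 0),m.shape);tot+=1-(s&m).sum()/(s|m).sum()
        return tot/len(data)
    x0=list(p)+([0] if free else []);sx=np.array([x0]+[np.array(x0)+.006*np.eye(len(x0))[i] for i in range(len(x0))])
    r=minimize(f,x0,method="Nelder-Mead",options=dict(initial_simplex=sx,xatol=1e-4,fatol=1e-4));return r.x.round(4),round(r.fun,3)
E
python3 - <<'E'
from h import *
W=snap("wrist","w3");S=snap("scene","s3");w0=load("wrist0");s0,d0=load("scene0"),load("side0")
print(W["pos"],W["rot"].round(4))
for n,p,z,cs in(("A",(.6156,.3115),0,[[W],[s0,d0],[W,s0,d0]]),("B",(.4276,.3196),0,[[W],[s0,d0],[W,s0,d0]]),("1",(.638,.058),.046,[[w0],[s0,d0],[w0,s0,d0]])):
    for c in cs:
        for fr in (0,1): print(n,fitcup(c,p,z,fr))
g=S["color"];m=red(S);m[:, :130]=0;a,b,s=ends(m);print("pencil",a,b,s,onz(S,*a,.006),onz(S,*b,.006))
E
```

```text
time_s: 10.3
position: [0.4492, 0.3136, 0.2485]
tcp_rot: [[0.998, -0.056, -0.003], [-0.056, -0.998, -0.001], [-0.002, 0.001, -1.0]]
force: [0.4, -0.2, -0.7]
opening: 0.999
grasp_force: 0.0
[0.44916855 0.31357883 0.24852844] [[ 0.9984 -0.0558 -0.0026]
 [-0.0558 -0.9984 -0.0013]
 [-0.0025  0.0015 -1.    ]]
A (array([0.6173, 0.3082]), np.float64(0.54))
A (array([ 0.634 ,  0.3094, -0.0665]), np.float64(0.4))
A (array([0.6134, 0.3121]), np.float64(0.135))
A (array([ 0.6127,  0.3105, -0.0038]), np.float64(0.113))
A (array([0.6133, 0.3115]), np.float64(0.269))
A (array([ 0.6135,  0.3104, -0.0039]), np.float64(0.252))
B (array([0.4255, 0.3184]), np.float64(0.114))
B (array([ 0.42  ,  0.3181, -0.0229]), np.float64(0.013))
B (array([0.4284, 0.3163]), np.float64(0.137))
B (array([ 0.4262,  0.3168, -0.0038]), np.float64(0.128))
B (array([0.4287, 0.3173]), np.float64(0.133))
B (array([ 0.4262,  0.3176, -0.0034]), np.float64(0.119))
1 (array([0.6366, 0.0533]), np.float64(0.184))
1 (array([ 0.6372,  0.0535, -0.0173]), np.float64(0.1))
1 (array([0.638 , 0.0562]), np.float64(0.22))
1 (array([ 0.637 ,  0.0544, -0.0045]), np.float64(0.204))
1 (array([0.6365, 0.053 ]), np.float64(0.212))
1 (array([ 0.6369,  0.054 , -0.0047]), np.float64(0.19))
pencil [208.7773836  219.30248413] [160.25202061 234.78964699] [160 219  50  18 175] [0.48846045 0.01743703 0.006     ] [0.33960763 0.02506871 0.006     ]
```

```bash
python3 - <<'E'
from h import *
W=load("w3");w0=load("wrist0")
for th in(60,75,90,105,120):
    print(th,[fitcup([W],(.4255,.3184),0,f,th) for f in(0,1)],fitcup([W],(.6135,.311),0,0,th),fitcup([w0],(.637,.054),.046,0,th))
I=W["color"][:,:,::-1].copy()
for p in((.4255,.3184),(.6135,.311)):
    cn,_=cv2.findContours(sil(W,p,0,I.shape[:2]),0,2);cv2.drawContours(I,cn,-1,(0,255,0),1)
J=w0["color"][50:210,170:350,::-1].copy();M=sil(w0,(.637,.0535),.046,(384,512))[50:210,170:350];cn,_=cv2.findContours(M.copy(),0,2);cv2.drawContours(J,cn,-1,(0,255,0),1)
cv2.imwrite("pics/c5.png",np.hstack([cv2.resize(I[0:260,100:400],None,fx=1.5,fy=1.5),cv2.resize(J,(346,390)[::1]) if 1 else 0]))
E
```

```text
60 [(array([0.4243, 0.3213]), np.float64(0.944)), (array([ 0.1434,  0.2748, -1.1218]), np.float64(0.419))] (array([0.637 , 0.2997]), np.float64(0.803)) (array([0.6366, 0.0524]), np.float64(0.341))
75 [(array([0.4255, 0.3185]), np.float64(0.113)), (array([ 0.4201,  0.3182, -0.0228]), np.float64(0.013))] (array([0.618 , 0.3104]), np.float64(0.539)) (array([0.6365, 0.053 ]), np.float64(0.183))
90 [(array([0.4269, 0.318 ]), np.float64(0.081)), (array([ 0.4218,  0.318 , -0.0165]), np.float64(0.011))] (array([0.6129, 0.3108]), np.float64(0.116)) (array([0.6366, 0.0542]), np.float64(0.097))
105 [(array([0.4269, 0.3176]), np.float64(0.05)), (array([ 0.4247,  0.3181, -0.0063]), np.float64(0.021))] (array([0.6117, 0.3108]), np.float64(0.086)) (array([0.6359, 0.0559]), np.float64(0.031))
120 [(array([0.4264, 0.3176]), np.float64(0.022)), (array([ 0.4258,  0.3177, -0.003 ]), np.float64(0.014))] (array([0.6117, 0.312 ]), np.float64(0.07)) (array([0.6357, 0.0557]), np.float64(0.025))
```

View pics/c5.png

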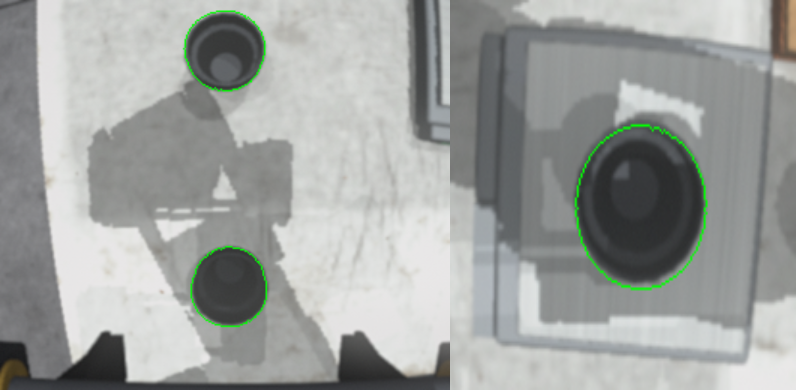

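```bash
python3 steer.py '-0.0232 -0.0027 0.03 0 0 0 1;-0.0232 -0.0027 0.08 0 0 0 1;-0.0232 -0.0027 0.13 0 0 0 1;-0.0232 -0.0027 0.17 0 0 0 1;-0.0232 -0.0027 0.19 0 0 0 1;-0.0232 -0.0027 0.1945 0 0 0 1;-0.0232 -0.0027 0.1945 0 0 0 1';python3 steer.py '0 0 0 0 0 0 0.6;0 0 0 0 0 0 0.5;0 0 0 0 0 0 0.5;0 0 0 0 0 0 0.5;0 0 0 0 0 0 0.5;0 0 0 0 0 0 0.5;0 0 0 0 0 0 0.5'
```

```text
time_s: 11.1
position: [0.4269, 0.3186, 0.0546]
tcp_rot: [[0.998, -0.055, -0.001], [-0.055, -0.998, -0.001], [-0.001, 0.001, -1.0]]
force: [0.6, -0.6, 0.3]
opening: 0.998
grasp_force: 0.0
time_s: 11.8
position: [0.4274, 0.3192, 0.0558]
tcp_rot: [[0.999, -0.054, 0.001], [-0.054, -0.999, 0.0], [0.001, -0.0, -1.0]]
force: [-0.3, -1.3, 6.2]
opening: 0.691
grasp_force: 30.0
```

```bash
python3 steer.py '0 0 -0.02 0 0 0 0.5;0 0 -0.06 0 0 0 0.5;0 0 -0.1 0 0 0 0.5;0 0 -0.14 0 0 0 0.5;0 0 -0.175 0 0 0 0.5;0.03 0.034 -0.175 0 0 0 0.5;0.06 0.068 -0.175 0 0 0 0.5;0.09 0.101 -0.175 0 0 0 0.5;0.12 0.135 -0.175 0 0 0 0.5;0.15 0.169 -0.175 0 0 0 0.5;0.18 0.203 -0.175 0 0 0 0.5;0.21 0.237 -0.175 0 0 0 0.5;0.22 0.249 -0.175 0 0 0 0.5;0.2234 0.2518 -0.175 0 0 0 0.5;0.2234 0.2518 -0.175 0 0 0 0.5;0.2234 0.2518 -0.175 0 0 0 0.5'
python3 - <<'E'
from h import *
W=snap("wrist","w4");S=snap("scene","s4");D=snap("side","d4");p=W["pos"];print(p)
print("held",fitcup([S,D],p[:2],p[2]-.0558,True,120),"cup1",fitcup([S,D],(.6357,.0557),.046,False,100),fitcup([load("scene0"),load("side0")],(.6357,.0557),.046,False,100))
E
```

```text
time_s: 13.4
position: [0.6349, 0.0572, 0.2297]
tcp_rot: [[0.999, -0.053, -0.002], [-0.053, -0.999, 0.001], [-0.002, -0.001, -1.0]]
force: [0.4, -0.1, -0.7]
opening: 0.689
grasp_force: 30.0
[0.63486828 0.05721547 0.22969211]
held (array([0.6473, 0.0648, 0.0228]), np.float64(0.629)) cup1 (array([0.6392, 0.0584]), np.float64(0.452)) (array([0.6377, 0.058 ]), np.float64(0.488))
```

```bash
python3 steer.py '0.0015 0.001 0.02 0 0 0 0.5;0.0015 0.001 0.04 0 0 0 0.5;0.0015 0.001 0.06 0 0 0 0.5;0.0015 0.001 0.08 0 0 0 0.5;0.0015 0.001 0.09 0 0 0 0.5;0.0015 0.001 0.09 0 0 0 0.5;0.0015 0.001 0.09 0 0 0 0.5';python3 steer.py '0 0 0.003 0 0 0 0.5;0 0 0.006 0 0 0 0.5;0 0 0.008 0 0 0 0.5;0 0 0.009 0 0 0 0.5;0 0 0.009 0 0 0 0.5'
```

```text
time_s: 14.25
position: [0.6381, 0.0549, 0.1407]
tcp_rot: [[0.999, -0.053, 0.001], [-0.053, -0.999, -0.0], [0.001, 0.0, -1.0]]
force: [-0.9, -0.3, -0.5]
opening: 0.687
grasp_force: 30.0
time_s: 14.75
position: [0.6377, 0.0545, 0.131]
tcp_rot: [[0.999, -0.054, -0.0], [-0.054, -0.999, 0.0], [-0.0, -0.0, -1.0]]
force: [-0.0, -0.7, -1.4]
opening: 0.689
grasp_force: 30.0
```

```bash
for i in 1; do python3 steer.py '0 0 0.001 0 0 0 0.5;0 0 0.002 0 0 0 0.5;0 0 0.002 0 0 0 0.5'; python3 steer.py '0 0 0.001 0 0 0 0.5;0 0 0.0015 0 0 0 0.5;0 0 0.0015 0 0 0 0.5'; done
```

```text
time_s: 15.05
position: [0.638, 0.0548, 0.1295]
tcp_rot: [[0.999, -0.054, 0.001], [-0.054, -0.999, 0.0], [0.001, -0.001, -1.0]]
force: [-0.8, 1.0, 1.3]
opening: 0.686
grasp_force: 30.0
time_s: 15.35
position: [0.6386, 0.0552, 0.1291]
tcp_rot: [[0.999, -0.054, 0.002], [-0.054, -0.999, 0.001], [0.002, -0.001, -1.0]]
force: [-1.1, 2.2, 7.1]
opening: 0.692
grasp_force: 30.0
```

```bash
python3 steer.py '0 0 -0.0005 0 0 0 0.72;0 0 -0.0005 0 0 0 0.8;0 0 -0.0005 0 0 0 0.95;0 0 -0.0005 0 0 0 0.98;0 0 -0.0005 0 0 0 1;0 0 -0.0005 0 0 0 1;0 0 -0.0005 0 0 0 1;0 0 -0.03 0 0 0 1;0 0 -0.08 0 0 0 1;0 0 -0.13 0 0 0 1;-0.04 0 -0.14 0 0 0 1;-0.07 0 -0.14 0 0 0 1;-0.07 0 -0.14 0 0 0 1;-0.07 0 -0.14 0 0 0 1'
python3 - <<'E'
from h import *
W=snap("wrist","w5");p=W["pos"];print(p)
S=snap("scene","s5");D=snap("side","d5")
for th in(105,120):print("cup2",fitcup([W],(.6377,.055),.073,False,th),fitcup([W],(.6377,.055),.073,True,th))
cv2.imwrite("pics/c6.png",np.hstack([cv2.resize(W["color"][:,:,::-1],(400,300)),cv2.resize(S["color"][140:230,190:310,::-1],(400,300))]))
E
```

```text
time_s: 16.75
position: [0.5678, 0.0583, 0.268]
tcp_rot: [[0.999, -0.054, 0.001], [-0.054, -0.999, -0.0], [0.001, 0.0, -1.0]]
force: [0.6, 0.2, 0.8]
opening: 0.998
grasp_force: 0.0
[0.56775258 0.05834087 0.26803731]
cup2 (array([0.6369, 0.0558]), np.float64(0.093)) (array([ 0.6371,  0.0558, -0.0039]), np.float64(0.086))
cup2 (array([0.6369, 0.0559]), np.float64(0.156)) (array([0.6353, 0.0569, 0.0186]), np.float64(0.131))
```

View pics/c6.png

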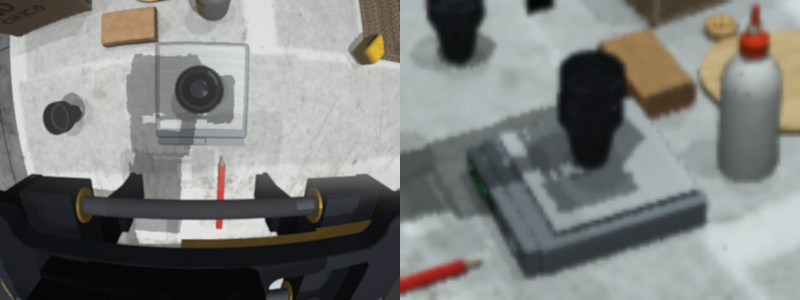

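```bash
python3 steer.py '0.0035 -0.05 0 0 0 0 1;0.0035 -0.1 0 0 0 0 1;0.0035 -0.15 0 0 0 0 1;0.0035 -0.2 0 0 0 0 1;0.0035 -0.2526 0.018 0 0 0 1;0.0035 -0.2526 0.018 0 0 0 1;0.0035 -0.2526 0.018 0 0 0 1;0.0035 -0.2526 0.018 0 0 0 1'
python3 - <<'E'
from h import *
W=snap("wrist","w6");p=W["pos"];print(p)
for th in(90,105,120):print("cup3",fitcup([W],(.6117,.312),0,False,th),fitcup([W],(.6117,.312),0,True,th))
q,_=fitcup([W],(.6117,.312),0,False,105);print(W["rot"].T@(np.array([*q,.0555])-p))
E
```

```text
time_s: 17.7
position: [0.5855, 0.3095, 0.249]
tcp_rot: [[0.999, -0.054, -0.001], [-0.054, -0.999, -0.001], [-0.0, 0.001, -1.0]]
force: [0.2, 0.1, -0.2]
opening: 1.003
grasp_force: 0.0
[0.58551915 0.30949507 0.2490406 ]
cup3 (array([0.6127, 0.3101]), np.float64(0.072)) (array([ 0.6107,  0.3109, -0.0133]), np.float64(0.011))
cup3 (array([0.6124, 0.311 ]), np.float64(0.036)) (array([ 0.6114,  0.3107, -0.006 ]), np.float64(0.023))
cup3 (array([0.6121, 0.3109]), np.float64(0.05)) (array([0.6125, 0.3105, 0.0018]), np.float64(0.049))
[ 0.02684722 -0.00316375  0.19352526]
```

```bash
python3 steer.py '0.0268 -0.003 0.03 0 0 0 1;0.0268 -0.003 0.08 0 0 0 1;0.0268 -0.003 0.13 0 0 0 1;0.0268 -0.003 0.17 0 0 0 1;0.0268 -0.003 0.188 0 0 0 1;0.0268 -0.003 0.1935 0 0 0 1;0.0268 -0.003 0.1935 0 0 0 1';python3 steer.py '0 0 0 0 0 0 0.6;0 0 0 0 0 0 0.5;0 0 0 0 0 0 0.5;0 0 0 0 0 0 0.5;0 0 0 0 0 0 0.5;0 0 0 0 0 0 0.5;0 0 0 0 0 0 0.5'
```

```text
time_s: 18.45
position: [0.6126, 0.3105, 0.0561]
tcp_rot: [[0.998, -0.056, -0.0], [-0.056, -0.998, -0.0], [-0.0, 0.0, -1.0]]
force: [1.1, 0.7, 0.0]
opening: 1.004
grasp_force: 0.0
time_s: 19.15
position: [0.6125, 0.312, 0.0569]
tcp_rot: [[0.999, -0.054, 0.001], [-0.054, -0.999, 0.0], [0.001, -0.0, -1.0]]
force: [-1.1, -1.2, 4.4]
opening: 0.677
grasp_force: 30.0
```

```bash
python3 steer.py '0 0 -0.02 0 0 0 0.5;0 0 -0.06 0 0 0 0.5;0 0 -0.1 0 0 0 0.5;0 0 -0.14 0 0 0 0.5;0 0 -0.18 0 0 0 0.5;0 0 -0.2 0 0 0 0.5;0.006 0.04 -0.2 0 0 0 0.5;0.012 0.08 -0.2 0 0 0 0.5;0.018 0.12 -0.2 0 0 0 0.5;0.024 0.16 -0.2 0 0 0 0.5;0.03 0.2 -0.2 0 0 0 0.5;0.036 0.24 -0.2 0 0 0 0.5;0.0383 0.2548 -0.2 0 0 0 0.5;0.0383 0.2548 -0.2 0 0 0 0.5;0.0383 0.2548 -0.2 0 0 0 0.5;0.0383 0.2548 -0.2 0 0 0 0.5'
```

```text
time_s: 20.75
position: [0.636, 0.0573, 0.2558]
tcp_rot: [[0.999, -0.052, -0.001], [-0.052, -0.999, 0.001], [-0.001, -0.001, -1.0]]
force: [-0.4, -0.1, -1.1]
opening: 0.672
grasp_force: 30.0
```

```bash
python3 steer.py '0.001 0.001 0.02 0 0 0 0.5;0.001 0.001 0.04 0 0 0 0.5;0.001 0.001 0.06 0 0 0 0.5;0.001 0.001 0.08 0 0 0 0.5;0.001 0.001 0.088 0 0 0 0.5;0.001 0.001 0.088 0 0 0 0.5;0.001 0.001 0.088 0 0 0 0.5';python3 steer.py '0 0 0.003 0 0 0 0.5;0 0 0.006 0 0 0 0.5;0 0 0.008 0 0 0 0.5;0 0 0.009 0 0 0 0.5;0 0 0.009 0 0 0 0.5'; python3 steer.py '0 0 0.001 0 0 0 0.5;0 0 0.0015 0 0 0 0.5;0 0 0.0015 0 0 0 0.5'
```

```text
time_s: 21.45
position: [0.6379, 0.0551, 0.1687]
tcp_rot: [[0.999, -0.053, 0.001], [-0.053, -0.999, 0.0], [0.001, -0.0, -1.0]]
force: [-0.1, 0.4, 0.4]
opening: 0.673
grasp_force: 30.0
time_s: 21.95
position: [0.6372, 0.0542, 0.159]
tcp_rot: [[0.999, -0.054, -0.0], [-0.054, -0.999, 0.0], [-0.0, -0.0, -1.0]]
force: [0.3, 0.8, -0.1]
opening: 0.676
grasp_force: 30.0
time_s: 22.25
position: [0.6374, 0.0543, 0.1575]
tcp_rot: [[0.999, -0.054, 0.0], [-0.054, -0.999, 0.0], [0.0, -0.0, -1.0]]
force: [0.2, 0.2, -0.0]
opening: 0.675
grasp_force: 30.0
```

```bash
python3 steer.py '0 0 0.001 0 0 0 0.5;0 0 0.0015 0 0 0 0.5;0 0 0.0015 0 0 0 0.5';python3 steer.py '0 0 0.001 0 0 0 0.5;0 0 0.001 0 0 0 0.5'
```

```text
time_s: 22.55
position: [0.638, 0.0546, 0.1571]
tcp_rot: [[0.999, -0.054, 0.002], [-0.054, -0.999, 0.0], [0.002, -0.001, -1.0]]
force: [-0.2, 1.4, 4.6]
opening: 0.676
grasp_force: 30.0
time_s: 22.75
position: [0.6385, 0.0549, 0.1569]
tcp_rot: [[0.999, -0.054, 0.003], [-0.054, -0.999, 0.001], [0.003, -0.001, -1.0]]
force: [-0.8, 2.8, 8.2]
opening: 0.674
grasp_force: 30.0
```

Contact was made exactly at the expected home height, so I release and clear.

```bash
python3 steer.py '0 0 -0.001 0 0 0 0.72;0 0 -0.001 0 0 0 0.8;0 0 -0.001 0 0 0 0.95;0 0 -0.001 0 0 0 1;0 0 -0.001 0 0 0 1;0 0 -0.001 0 0 0 1;0 0 -0.001 0 0 0 1;0 0 -0.03 0 0 0 1;0 0 -0.08 0 0 0 1;0 0 -0.12 0 0 0 1;-0.04 0 -0.13 0 0 0 1;-0.07 0 -0.13 0 0 0 1;-0.07 0 -0.13 0 0 0 1;-0.07 0 -0.13 0 0 0 1'
python3 - <<'E'
from h import *
W=snap("wrist","w7");print(W["pos"])
for th in(75,90,105):print("cup3",fitcup([W],(.6377,.055),.1,False,th),fitcup([W],(.6377,.055),.1,True,th))
S,D=snap("scene","s7"),snap("side","d7")
# whole-stack silhouettes: rim heights expected
for n,c in(("s",S),("d",D)):
    g=c["color"].max(2);u,v=map(int,proj(c,(.637,.0555,.11)));m=(g<75).astype(np.uint8);l=cv2.connectedComponents(m)[1];i=l[v,u];vv,uu=np.nonzero(l==i)
    top=vv.min();e=[proj(c,(.637+.03*np.cos(a),.0555+.03*np.sin(a),.177)) for a in np.linspace(0,6.28,40)]
    print(n,"top row",top,"expected",min(x[1] for x in e),"cols",uu.min(),uu.max(),"exp",min(x[0] for x in e),max(x[0] for x in e))
m=red(S);m[:,:130]=0;m[:200]=0;a,b,s=ends(m);print("pencil",onz(S,*a,.006),onz(S,*b,.006))
E
```

```text
time_s: 24.15
position: [0.5674, 0.0582, 0.2856]
tcp_rot: [[0.999, -0.054, 0.001], [-0.054, -0.999, -0.0], [0.001, 0.0, -1.0]]
force: [-0.4, -0.4, 0.9]
opening: 0.999
grasp_force: 0.0
[0.567362   0.05816661 0.28556642]
cup3 (array([0.6373, 0.0556]), np.float64(0.103)) (array([ 0.6374,  0.0553, -0.0148]), np.float64(0.021))
cup3 (array([0.6374, 0.0555]), np.float64(0.063)) (array([ 0.6373,  0.0554, -0.0092]), np.float64(0.018))
cup3 (array([0.6372, 0.0556]), np.float64(0.077)) (array([ 6.373e-01,  5.550e-02, -6.000e-04]), np.float64(0.076))
s top row 148 expected 146.80659082949614 cols 237 261 exp 236.80627759648226 257.4448738986511
d top row 169 expected 167.76941463493435 cols 239 256 exp 239.45530562451978 258.2666175015117
pencil [0.4884736  0.01751079 0.006     ] [0.33960185 0.02500586 0.006     ]
```

The stack stands at the expected height and position in all three views.

```bash
python3 -c "
from rig import bot
print(bot.hand_in())"
```

```text
the job is handed in; nothing more can be done
None
```

The tare button was pushed fully in with the pencil, the pencil was laid flat and released on the bench, and both loose cups were nested home in the cup on the pan. I handed the job in at about 24 s; the system gave no verdict.

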